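# Load a bottle and hold the labeller's dead-man lever

### The job

Take the slender, long-necked bottle from the blue tray, stand it upright on the labeller's wrap station between the rubber presser and the black V-shaped backrest, and let go of it while the hand lever is still up. Then push the lever's black paddle down about half way, so that its top is level with the top of the small steel gauge post beside it and the presser holds the bottle against the backrest, and finish while still holding it there. Never press the paddle near its bottom stop, and leave the other bottles and the loose things on the bench where they are.

Things in the scene. Friction and masses are not known exactly. Their poses are not given: they have to be found in the camera images.
- bottle_mid (a point): Slender bottle to load: dark plastic, grey cap, loose, 0.17 to 0.35 kg, 175 mm tall, the tallest of three. Body 56 mm in diameter up to 100 mm, shoulder to a 26 mm neck at 130 mm, cap 30 mm in diameter from 145 to 175 mm (a good grip). The point is on its axis half-way up, 87.5 mm above its underside; z up.
- seat (a point): Fixed point on the top of the station's base plate (12 mm above the table): where the centre of the bottle's underside stands when the bottle rests against the backrest. x points level from the hand lever to the backrest, y left, z up. Set the bottle down about 6 mm to the -x side of this point: the presser then pushes it home.
- station: Fixed wrap station; origin 12 mm under the seat point, same axes. Backrest: two black walls at 45 degrees, 80 mm tall, on the seat's +x side, open to -x. With the lever up the presser's face waits 42 mm to the -x side of the seat (14 mm play for the bottle), 43 mm above the plate. Hinge cheeks: x = -65 to -91 mm, 76 mm across, 170 mm tall.
- paddle (a point): Middle of the flat top (55 by 52 mm) of the hand lever's black paddle, where to press; moves with the lever. Up: 161 mm above the table, level, 198 mm to the -x side of the seat. The hinge axis is level, along the station's y, 120 mm to the +x side and 6 mm below. Steel gauge post: 52 mm to the +y side, top 135 mm above the table, the height of this point at half travel.
- lever (a joint): Angle of the spring-loaded hand lever in rad: 0 = up (at rest), 0.44 = bottom stop (51 mm down at the paddle), 0.22 = half way. It springs back up when let go. Pressing takes about 4 N at the start and about 9 to 11 N at half way. The presser meets a seated bottle at about 0.14.
- presser: Rubber presser disc on a sprung steel rod (0.5 N per mm, up to 30 mm) through the lever's hanging arm, under the hinge; it moves towards the backrest as the paddle goes down. Origin on the arm, 36 mm behind the disc's face.
- tray: Fixed blue tray on which the three bottles stand, 230 by 270 mm, floor 8 mm above the table; origin at the centre of its underside.
- squat: Other bottle, to be left alone: squat, 68 mm in diameter, 105 mm tall, same dark plastic; origin at the centre of its underside.
- jar: Other bottle, to be left alone: straight jar, 58 mm in diameter with a 62 mm lid, 120 mm tall, same dark plastic; origin at the centre of its underside.
- roll: Roll of paper labels standing on the bench, to be left alone: 90 mm in diameter, 60 mm tall; origin at the centre of its underside.
- pulley: Aluminium belt pulley, to be left alone: 52 mm in diameter, 32 mm tall; origin at the centre of its underside.
- starknob: Black star knob, to be left alone: 48 mm across, 36 mm tall; origin at the centre of its underside.
- hexkey: Steel hex key lying on the bench, to be left alone: 100 by 30 mm, 6 mm thick; origin at the middle of its long leg.
Things that resemble listed ones, but are neither listed nor needed, are in the scene too. What is shaped like the part that bears bottle_mid but green or red is not meant.

How it is judged:
On the way:
1. the slender bottle stands upright on the wrap station between presser and backrest, let go, with the lever still up (x of bottle_mid in the frame of seat between -0.017 and 0.004 m and y of bottle_mid in the frame of seat between -0.013 and 0.013 m and z of bottle_mid in the frame of seat between 0.082 and 0.093 m and angle between bottle_mid's own z axis and vertical below 0.1 rad and contact force between each of the fingers, the arm and bottle below 0.1 N and value of joint lever below 0.05 rad), for 0.2 s.
At the end, for the whole second after the job is handed in: The robot still pushes on the lever (over 2 N), which stays at half travel (0.22 +- 0.055 rad, 6.5 mm at the paddle); the presser bears on the bottle with over 1 N; the bottle stands upright (0.1 rad) at the backrest (within 12 mm in x, 11 mm in y of the seat), untouched by the robot (x of bottle_mid in the frame of seat between -0.012 and 0.004 m and y of bottle_mid in the frame of seat between -0.011 and 0.011 m and z of bottle_mid in the frame of seat between 0.082 and 0.093 m and angle between bottle_mid's own z axis and vertical below 0.1 rad and contact force between each of the fingers, the arm and bottle below 0.1 N and value of joint lever between 0.165 and 0.275 rad and contact force between presser and bottle above 1 N and contact force between any of the fingers, the arm and lever above 2 N and linear speed of bottle below 0.02 m/s); the arm keeps its last pose, push and grip.
It fails at once if the lever is pressed near its bottom stop (beyond 0.36 rad) (value of joint lever above 0.36 rad).
It fails at once if the slender bottle is tipped over (angle between bottle_mid's own z axis and vertical above 0.8 rad).
It fails at once if the other bottles are moved by more than 30 mm (distance of any of squat, jar from where it was at the start of the episode above 0.03 m).
It fails at once if the loose things on the bench are moved by more than 30 mm (distance of any of roll, pulley, starknob, hexkey from where it was at the start of the episode above 0.03 m).
It also fails if it takes over 58 s, if anything falls off the work surface, if the arm or the gripper's body presses on something with over 40 N, if the wrist force passes 120 N, or if a joint passes its speed limit or range.

### The arm

A 6-joint arm with a two-finger parallel gripper is mounted at the origin on the work surface. World frame = base frame: x ahead of the robot, y to its left, z up, the work surface at z = 0. Lengths are in m, angles in rad, forces in N, time in s.
With the tool pointing down it reaches from about 0.35 to 0.975 m from the base axis. Payload 4.9 kg.
Tool frame: the origin (TCP) lies at the very end of the fingers, on their centre line; the grasp point (between the pads) lies 19 mm behind it; z points along the fingers, y is the line along which they close (so a half turn about z gives the same grasp; the last joint's range is limited). The gripper opens to 85 mm and grips with 20 to 120 N. Pads are 22 mm wide; open, the fingers measure 114 mm over their backs; the gripper's body (76 mm by 85 mm) begins 54 mm behind the grasp point. The pads swing forward as they close: fully open they stand 13 mm farther back than shut.
Start: joints at [1.099, 0.053, 1.613, -0, 1.476, -0.119], TCP at [0.216, 0.586, 0.231] pointing down, gripper open.
Joint ranges: [-3.01, 3.01], [-1.01, 2.22], [0.06, 2.58], [-1.02, 4.17], [0.09, 2.62], [-3.14, 3.14]. Speed limits (rad/s): [2.57, 2.57, 3.14, 3.14, 3.14, 3.14].

### API

Orientations are given as a rotation vector (axis times angle).
In Python, from station import ctrl gives the robot as it stands.
- The arm moves only by the tool jog_arm, never from a script. Its argument "plan" is a list of rows, each a list of 7 numbers: the shift along the tool's x, y, z in units of 0.02 m (1.0 is 0.02 m), then the turn, a rotation vector about the tool's x, y, z in units of 45 degrees (1.0 is 45 degrees), then the opening, from -1 (shut) to 1 (fully open). A call has 1 to 8 rows; each row shifts and turns the commanded pose from where the row before left it, along the tool's axes as they then stand; what a row does not reach is not made up. A row lasts 1/10 s, in which the tool goes at most 50 mm and 8.59 degrees, less where a joint would pass 70% of its speed; a pose out of reach is approached as far as the arm can. A call with a number of a shift or a turn outside -1 to 1 is refused whole. A call with a gripper value outside its range is refused whole. The fingers move at their own pace and stop on an object; "grip_force" is the grip in N (left out, the last holds). Time passes only in rows, so rows that do not move let the fingers close. It gives the time, the measured TCP pose, the force, the opening and the grip force at its end, in the units of the state.
- ctrl.get_obs(): the state, without advancing time (a new reading comes with each control period).
- ctrl.get_image(name): name is "side" or "top" or "wrist"; returns (picture, depth): 400x640x3 uint8, red, green, blue; 400x640 float32, m along the optical axis (not along the pixel's ray), 0 where there is no reading.
- ctrl.camera_info(name): a dict with "camera_matrix" (3x3 intrinsics, pixels), "k1" (the pictures are not rectified: a ray, as slopes to the right and down, at radius r is drawn at 1 + k1 r^2 times it, then the intrinsics apply), "rvec" (rotation vector, rad) and "tvec" (3), from world to camera coordinates, as OpenCV has them; the wrist camera has in their place "T_tool_cam" (4x4, takes a point from camera to tool coordinates, whose origin is the TCP and whose axes are the flange's). Camera axes: x right, y down, z forward; pixel columns grow to the right and rows downward; lengths in m; the calibration is good to about 2 mm. A picture is of the moment at which its call begins: read the wrist's pose just before it. camera_info takes no time and is no camera call.
- ctrl.finish_job(): hands the job in; it is judged then, once.
The state is a dict: "t": time; "q": joint angles; "dq": joint speeds; "effort": joint torques, N m; "tool_pos": TCP position; "tool_rot": TCP orientation; "contact_force": force on the tool from outside, world axes, zero at the start; "wrist_torque": the same for the moment, N m; "opening": finger opening in m; "grip_force": force on a finger pad.
Only numpy, scipy, OpenCV 4.12 (cv2) and the standard library are available. Lean on these libraries where they do the work, as an engineer would, in place of code of your own. Each camera call takes 0.05 s, during which the arm holds its last target. There are 200 camera calls.

## Working session

There is one attempt and no reset: what is moved stays moved. The work goes in short steps, Python scripts to look and compute and a tool call to move; the robot and the scene stay as the last step left them, time stands still between calls to the robot, and variables do not carry over. Pictures are saved under pics/ and viewed, at most 10 in all, crops included, and the job is handed in when it is done.

Besides the shell and the picture viewer there is one more tool, called after "Request:" by a JSON object that holds its "method" and its "body", one argument or row to a line. jog_arm: Moves the arm, as the interface text tells. Shifts and turns lie within -1 to 1; 1 stands for 0.02 m of shift or 45 degrees of turn. Its arguments: {"type":"object","properties":{"plan":{"type":"array"},"grip_force":{"type":"number"}},"required":["plan"]}

```bash
mkdir -p pics
cat > h.py <<'E'
import numpy as np, cv2
from scipy.spatial.transform import Rotation as R
from station import ctrl
def cam(n,obs=None):
    ci=ctrl.camera_info(n); K=np.array(ci["camera_matrix"]);k1=ci["k1"]
    if n=="wrist":
        o=obs or ctrl.get_obs(); T=np.eye(4);T[:3,:3]=R.from_rotvec(o["tool_rot"]).as_matrix();T[:3,3]=o["tool_pos"]
        C=T@np.array(ci["T_tool_cam"])
    else:
        V=np.eye(4);V[:3,:3]=R.from_rotvec(np.ravel(ci["rvec"])).as_matrix();V[:3,3]=np.ravel(ci["tvec"]);C=np.linalg.inv(V)
    return K,k1,C
def ray(c,uv):
    K,k1,C=c; uv=np.atleast_2d(np.float64(uv)).reshape(-1,1,2)
    p=cv2.undistortPoints(uv,K,np.array([k1,0,0,0,0.])).reshape(-1,2)
    return C[:3,3],np.c_[p,np.ones(len(p))]@C[:3,:3].T
def onz(c,uv,z):
    o,d=ray(c,uv); return o+d*((z-o[2])/d[:,2])[:,None]
def depthpts(c,uv,dep):
    o,d=ray(c,uv); return o+d*np.asarray(dep).reshape(-1,1)
def shot(n,f):
    o=ctrl.get_obs(); im,d=ctrl.get_image(n); cv2.imwrite("pics/"+f+".png",im[:,:,::-1]); np.save("pics/"+f+".npy",d); return im,d,cam(n,o)
E
python3 - <<'E'
from h import *
for n in("side","top"):
    im,d,c=shot(n,n+"0"); print(n,c[2].round(3).tolist(),(d>0).mean())
o=ctrl.get_obs();print(o)
E
```

```text
side [[0.963, -0.185, 0.195, 0.314], [-0.268, -0.621, 0.737, -0.699], [-0.015, -0.762, -0.648, 0.711], [0.0, 0.0, 0.0, 1.0]] 0.995953125
top [[0.028, -0.996, 0.088, 0.418], [-0.999, -0.029, -0.014, -0.018], [0.017, -0.087, -0.996, 0.922], [0.0, 0.0, 0.0, 1.0]] 0.996140625
{'t': 0.1, 'q': array([ 1.09900224e+00,  5.32946566e-02,  1.61414782e+00,  2.98788791e-05,
        1.47597096e+00, -1.19007954e-01]), 'dq': array([ 0.0005867 , -0.00273912, -0.00298441, -0.00016334, -0.00066203,
       -0.00033831]), 'effort': array([ 2.53773800e-05, -3.94904423e+01, -3.71362209e+01, -1.00563432e-04,
        3.94652569e-03, -2.37585687e-05]), 'tool_pos': array([0.21569047, 0.58601597, 0.23018888]), 'tool_rot': array([-5.51192120e-01, -3.09229287e+00,  2.72211826e-03]), 'contact_force': array([ 1.31268183,  0.21598816, -0.36969399]), 'wrist_torque': array([-0.03999111, -0.01545371, -0.00928122]), 'grip_force': 0.0, 'opening': 0.08525793630302587}
```

View pics/top0.png

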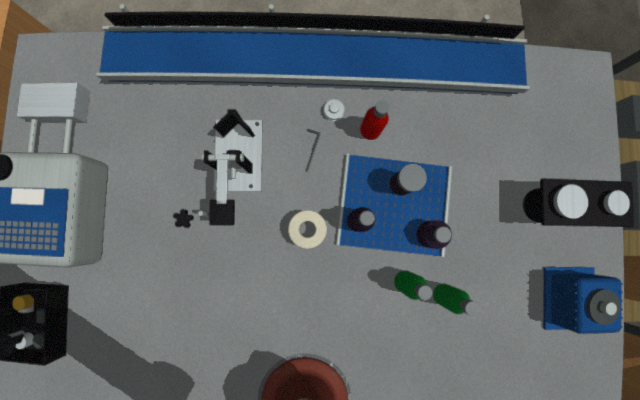

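View pics/side0.png

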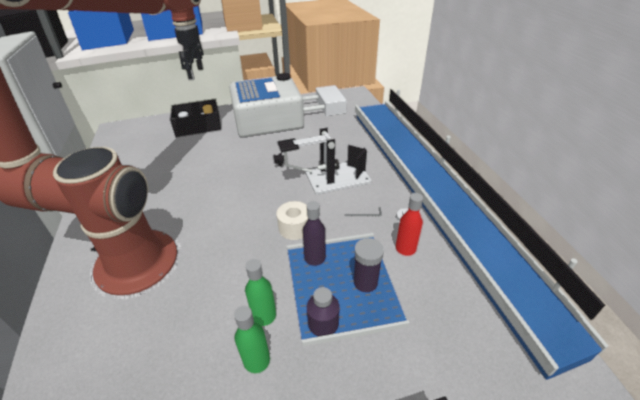

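The top view shows the slender bottle's cap at about (366,217), next to the roll (307,229). The paddle is at (222,213), with the backrest V at (235,122). In the side view the slender bottle's cap is at (314,210).

```bash
cat > m.py <<'E'
from h import *
c=cam("top");im=cv2.imread("pics/top0.png");d=np.load("pics/top0.npy")
v,u=np.mgrid[:400,:640]; P=depthpts(c,np.c_[u.ravel(),v.ravel()],d.ravel()).reshape(400,640,3)
def reg(u0,u1,v0,v1,z0,z1,name):
    m=np.zeros((400,640),bool);m[v0:v1,u0:u1]=1;m&=(P[...,2]>z0)&(P[...,2]<z1)
    p=P[m]; q=np.c_[u[m],v[m]].astype(np.int32)
    r=cv2.minAreaRect((p[:,:2]*1000).astype(np.float32)); print(name,len(p),"mean",p.mean(0).round(4),"z med",np.median(p[:,2]).round(4),"rect",[np.round(x,1) for x in r], "pix",cv2.minEnclosingCircle(q))
    return p
reg(345,392,200,240,.172,.2,"cap")
reg(418,455,218,250,.09,.14,"squat")
reg(205,240,198,228,.145,.18,"paddle")
reg(200,275,100,200,.006,.03,"plate")
reg(205,260,100,142,.07,.12,"backrest")
reg(190,260,140,195,.14,.2,"cheeks")
reg(193,208,200,225,.12,.15,"post")
print("table",np.median(P[300:330,200:240,2]))
# side cap
c=cam("side");im=cv2.imread("pics/side0.png");d=np.load("pics/side0.npy")
P=depthpts(c,np.c_[u.ravel(),v.ravel()],d.ravel()).reshape(400,640,3)
reg(300,328,198,232,.16,.2,"capS")
reg(265,302,132,160,.15,.175,"paddleS")
reg(265,302,132,175,.12,.148,"postS")
reg(340,372,140,180,.07,.1,"backS")
reg(300,375,160,195,.006,.03,"plateS")
E
python3 m.py
```

```text
cap 174 mean [ 0.4477 -0.1208  0.1818] z med 0.1818 rect [array([ 447.6, -121.2]), array([28.3, 28.6]), np.float64(67.3)] pix ((367.0, 218.0), 7.280210018157959)
squat 209 mean [ 0.4188 -0.3007  0.1107] z med 0.112 rect [array([ 419.2, -302.2]), array([31.7, 34.6]), np.float64(0.8)] pix ((441.6470642089844, 234.0), 8.875432968139648)
paddle 685 mean [0.4527 0.1803 0.1596] z med 0.1597 rect [array([453.6, 181.3]), array([57. , 52.6]), np.float64(1.9)] pix ((221.0207977294922, 212.4800262451172), 17.327852249145508)
plate 2229 mean [0.6049 0.1738 0.0114] z med 0.0111 rect [array([598.9, 187. ]), array([199.9, 122.6]), np.float64(2.4)] pix ((237.5, 157.5), 45.10552978515625)
backrest 254 mean [0.6715 0.1896 0.0875] z med 0.09 rect [array([673.7, 187. ]), array([45.1, 84.3]), np.float64(1.3)] pix ((231.5, 128.0), 18.52710723876953)
cheeks 772 mean [0.5465 0.1833 0.1608] z med 0.1603 rect [array([536.1, 183.8]), array([92.4, 86.3]), np.float64(1.2)] pix ((222.17857360839844, 168.67857360839844), 26.064430236816406)
post 26 mean [0.4496 0.2313 0.1309] z med 0.1323 rect [array([450. , 231.5
[... 616 characters left out ...]
kS 202 mean [0.67   0.1916 0.0843] z med 0.0854 rect [array([673.4, 189.5]), array([48.5, 83.4]), np.float64(1.7)] pix ((355.3999938964844, 152.39999389648438), 11.19474983215332)
plateS 1143 mean [0.5968 0.1735 0.0133] z med 0.0124 rect [array([595.5, 187. ]), array([201.6, 124.6]), np.float64(2.3)] pix ((335.0, 175.0), 35.51066207885742)m.py:7: RuntimeWarning: Mean of empty slice.
  r=cv2.minAreaRect((p[:,:2]*1000).astype(np.float32)); print(name,len(p),"mean",p.mean(0).round(4),"z med",np.median(p[:,2]).round(4),"rect",[np.round(x,1) for x in r], "pix",cv2.minEnclosingCircle(q))
  ret = um.true_divide(
  return _methods._mean(a, axis=axis, dtype=dtype,
  ret = ret.dtype.type(ret / rcount)
```

Run:
```python
import cv2,numpy as np
a=cv2.imread("pics/top0.png")[95:235,170:285];b=cv2.imread("pics/side0.png")[120:200,260:380]
a=cv2.resize(a,None,fx=4,fy=4,interpolation=2);b=cv2.resize(b,(400,560),interpolation=2)
cv2.imwrite("pics/crop.png",a)
```

```text
(no output)
```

View pics/crop.png

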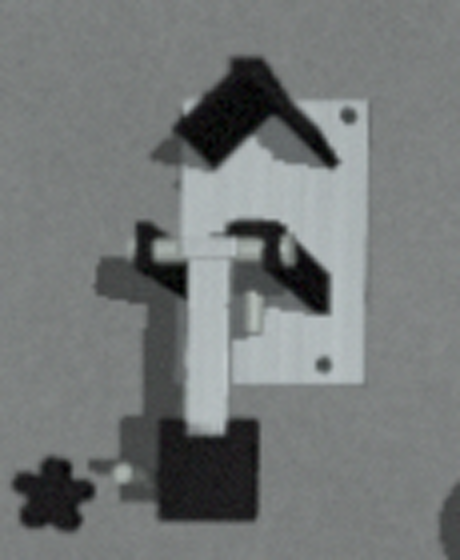

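Station yaw is about +2°. Measured points: paddle (0.453, 0.181, 0.160), seat (0.651, 0.188) and cap (0.4475, -0.1205, 0.182). These match the given heights and sizes, so I'm setting out.

Request:
{"method": "jog_arm", "body": {
  "plan": [
    [0, 0, 0, 0, 0, -0.163, 1],
    [0, 0, 0, 0, 0, -0.163, 1],
    [0, 0, 0, 0, 0, -0.163, 1],
    [-0.287, -0.992, 0, 0, 0, 0, 1],
    [-0.287, -0.992, 0, 0, 0, 0, 1],
    [-0.287, -0.992, 0, 0, 0, 0, 1],
    [-0.287, -0.992, 0, 0, 0, 0, 1],
    [-0.287, -0.992, 0, 0, 0, 0, 1]
  ]
}}

```text
t: 0.9
tool_pos: [0.2477, 0.4872, 0.2306]
tool_rot: [0.049, -3.141, 0.001]
contact_force: [0.1, 0.2, 0.3]
opening: 0.0853
grip_force: 0.0
```

Request:
{"method": "jog_arm", "body": {
  "plan": [
    [-0.287, -0.992, 0, 0, 0, 0, 1],
    [-0.287, -0.992, 0, 0, 0, 0, 1],
    [-0.287, -0.992, 0, 0, 0, 0, 1],
    [-0.287, -0.992, 0, 0, 0, 0, 1],
    [-0.287, -0.992, 0, 0, 0, 0, 1],
    [-0.287, -0.992, 0, 0, 0, 0, 1],
    [-0.287, -0.992, 0, 0, 0, 0, 1],
    [-0.287, -0.992, 0, 0, 0, 0, 1]
  ]
}}

```text
t: 1.7
tool_pos: [0.2985, 0.33, 0.2308]
tool_rot: [0.049, -3.141, 0.001]
contact_force: [-0.4, 0.4, -0.2]
opening: 0.0856
grip_force: 0.0
```

Request:
{"method": "jog_arm", "body": {
  "plan": [
    [-0.287, -0.992, 0, 0, 0, 0, 1],
    [-0.287, -0.992, 0, 0, 0, 0, 1],
    [-0.287, -0.992, 0, 0, 0, 0, 1],
    [-0.287, -0.992, 0, 0, 0, 0, 1],
    [-0.287, -0.992, 0, 0, 0, 0, 1],
    [-0.287, -0.992, 0, 0, 0, 0, 1],
    [-0.287, -0.992, 0, 0, 0, 0, 1],
    [-0.287, -0.992, 0, 0, 0, 0, 1]
  ]
}}

```text
t: 2.5
tool_pos: [0.3493, 0.1729, 0.2308]
tool_rot: [0.049, -3.141, 0.0]
contact_force: [-0.4, 0.6, -0.2]
opening: 0.0853
grip_force: 0.0
```

Request:
{"method": "jog_arm", "body": {
  "plan": [
    [-0.287, -0.992, 0, 0, 0, 0, 1],
    [-0.287, -0.992, 0, 0, 0, 0, 1],
    [-0.287, -0.992, 0, 0, 0, 0, 1],
    [-0.287, -0.992, 0, 0, 0, 0, 1],
    [-0.287, -0.992, 0, 0, 0, 0, 1],
    [-0.287, -0.992, 0, 0, 0, 0, 1],
    [-0.287, -0.992, 0, 0, 0, 0, 1],
    [0, 0, 0, 0, 0, 0, 1]
  ]
}}

```text
t: 3.3
tool_pos: [0.394, 0.0348, 0.2309]
tool_rot: [0.044, -3.14, 0.001]
contact_force: [-0.1, 0.6, -0.7]
opening: 0.0856
grip_force: 0.0
```

Request:
{"method": "jog_arm", "body": {
  "plan": [
    [-0.304, -0.98, 0, 0, 0, 0, 1],
    [-0.304, -0.98, 0, 0, 0, 0, 1],
    [-0.304, -0.98, 0, 0, 0, 0, 1],
    [-0.304, -0.98, 0, 0, 0, 0, 1],
    [-0.304, -0.98, 0, 0, 0, 0, 1],
    [-0.304, -0.98, 0, 0, 0, 0, 1],
    [-0.304, -0.98, 0, 0, 0, 0, 1],
    [-0.304, -0.98, 0, 0, 0, 0, 1]
  ]
}}

```text
t: 4.1
tool_pos: [0.4475, -0.1188, 0.2309]
tool_rot: [0.05, -3.141, -0.001]
contact_force: [-0.1, -0.1, -0.3]
opening: 0.0858
grip_force: 0.0
```

Request:
{"method": "jog_arm", "body": {
  "plan": [
    [0, 0, 0, 0, 0, 0, 1],
    [0, 0, 0, 0, 0, 0, 1],
    [0, 0, 0, 0, 0, 0, 1]
  ]
}}

```text
t: 4.4
tool_pos: [0.4472, -0.1179, 0.2311]
tool_rot: [0.051, -3.141, -0.001]
contact_force: [0.7, -0.3, -0.7]
opening: 0.0856
grip_force: 0.0
```

Run:
```python
from h import *
im,d,c=shot("wrist","w1")
v,u=np.mgrid[:400,:640]; P=depthpts(c,np.c_[u.ravel(),v.ravel()],d.ravel()).reshape(400,640,3)
t=ctrl.get_obs()["tool_pos"]
m=(d>0)&(P[...,2]>.165)&(P[...,2]<.195)&(np.hypot(P[...,0]-.447,P[...,1]+.121)<.035)
p=P[m];print(t,m.sum(),p.mean(0),np.median(p[:,2]),p.min(0),p.max(0),cv2.minEnclosingCircle((p[:,:2]*1000).astype(np.float32)))
```

```text
[ 0.44724837 -0.1179568   0.23116191] 1716 [ 0.44635244 -0.11958233  0.18107845] 0.18240880992074332 [ 0.43385971 -0.13438636  0.16511047] [ 0.46304848 -0.10455622  0.18445364] ((448.38385009765625, -119.5841293334961), 15.02854061126709)
```

View pics/w1.png

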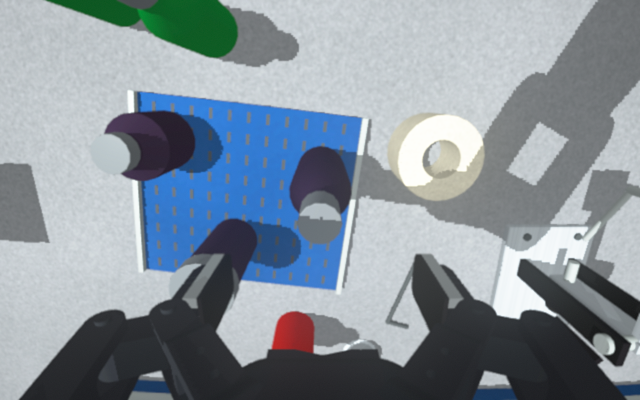

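The wrist view shows the cap at (320,215), between the open fingers. It measures (0.4484, -0.1196) with radius 15 mm and top at 0.182 m, so I can descend.

Request:
{"method": "jog_arm", "body": {
  "plan": [
    [-0.05, -0.08, 0.8, 0, 0, 0, 1],
    [0, 0, 0.8, 0, 0, 0, 1],
    [0, 0, 0.8, 0, 0, 0, 1],
    [0, 0, 0.8, 0, 0, 0, 1],
    [0, 0, 0.75, 0, 0, 0, 1],
    [0, 0, 0, 0, 0, 0, 1],
    [0, 0, 0, 0, 0, 0, 0],
    [0, 0, 0, 0, 0, 0, -1]
  ],
  "grip_force": 50
}}

```text
t: 5.25
tool_pos: [0.449, -0.1207, 0.1531]
tool_rot: [-0.049, 3.14, -0.001]
contact_force: [0.1, 0.0, -0.2]
opening: 0.0588
grip_force: 0.0
```

Request:
{"method": "jog_arm", "body": {
  "plan": [
    [0, 0, 0, 0, 0, 0, -1],
    [0, 0, 0, 0, 0, 0, -1],
    [0, 0, 0, 0, 0, 0, -1],
    [0, 0, 0, 0, 0, 0, -1],
    [0, 0, 0, 0, 0, 0, -1],
    [0, 0, 0, 0, 0, 0, -1]
  ]
}}

```text
t: 5.85
tool_pos: [0.4492, -0.1207, 0.1534]
tool_rot: [-0.049, 3.139, -0.001]
contact_force: [-1.3, 1.5, 5.9]
opening: 0.0278
grip_force: 49.7
```

Request:
{"method": "jog_arm", "body": {
  "plan": [
    [0, 0, -0.4, 0, 0, 0, -1],
    [0, 0, -0.8, 0, 0, 0, -1],
    [0, 0, -1, 0, 0, 0, -1],
    [0, 0, -1, 0, 0, 0, -1],
    [0, 0, -1, 0, 0, 0, -1],
    [0, 0, -1, 0, 0, 0, -1],
    [0, 0, -1, 0, 0, 0, -1],
    [0, 0, -1, 0, 0, 0, -1]
  ]
}}

```text
t: 6.65
tool_pos: [0.4477, -0.1203, 0.2956]
tool_rot: [0.049, -3.138, -0.001]
contact_force: [-0.6, 0.2, -2.4]
opening: 0.0276
grip_force: 49.5
```

Request:
{"method": "jog_arm", "body": {
  "plan": [
    [0, 0, -1, 0, 0, 0, -1],
    [0, 0, -1, 0, 0, 0, -1],
    [0, 0, -0.6, 0, 0, 0, -1],
    [0, 0, 0, 0, 0, 0, -1],
    [0, 0, 0, 0, 0, 0, -1],
    [0, 0, 0, 0, 0, 0, -1]
  ]
}}

```text
t: 7.25
tool_pos: [0.448, -0.1203, 0.3464]
tool_rot: [0.049, -3.138, -0.002]
contact_force: [0.1, -0.2, -3.8]
opening: 0.0277
grip_force: 49.6
```

Request:
{"method": "jog_arm", "body": {
  "plan": [
    [-0.43, 0.63, 0, 0, 0, 0, -1],
    [-0.43, 0.63, 0, 0, 0, 0, -1],
    [-0.43, 0.63, 0, 0, 0, 0, -1],
    [-0.43, 0.63, 0, 0, 0, 0, -1],
    [-0.43, 0.63, 0, 0, 0, 0, -1],
    [-0.43, 0.63, 0, 0, 0, 0, -1],
    [-0.43, 0.63, 0, 0, 0, 0, -1],
    [-0.43, 0.63, 0, 0, 0, 0, -1]
  ]
}}

```text
t: 8.05
tool_pos: [0.5145, -0.0167, 0.3477]
tool_rot: [0.049, -3.14, -0.0]
contact_force: [0.3, -1.0, -3.0]
opening: 0.0272
grip_force: 49.7
```

Request:
{"method": "jog_arm", "body": {
  "plan": [
    [-0.43, 0.63, 0, 0, 0, 0, -1],
    [-0.43, 0.63, 0, 0, 0, 0, -1],
    [-0.43, 0.63, 0, 0, 0, 0, -1],
    [-0.43, 0.63, 0, 0, 0, 0, -1],
    [-0.43, 0.63, 0, 0, 0, 0, -1],
    [-0.43, 0.63, 0, 0, 0, 0, -1],
    [-0.43, 0.63, 0, 0, 0, 0, -1],
    [-0.43, 0.63, 0, 0, 0, 0, -1]
  ]
}}

```text
t: 8.85
tool_pos: [0.5804, 0.0864, 0.3482]
tool_rot: [0.049, -3.141, 0.0]
contact_force: [-0.0, 0.3, -2.1]
opening: 0.0275
grip_force: 49.7
```

Request:
{"method": "jog_arm", "body": {
  "plan": [
    [-0.43, 0.63, 0, 0, 0, 0, -1],
    [-0.43, 0.63, 0, 0, 0, 0, -1],
    [-0.43, 0.63, 0, 0, 0, 0, -1],
    [-0.43, 0.63, 0, 0, 0, 0, -1],
    [-0.43, 0.63, 0, 0, 0, 0, -1],
    [-0.43, 0.63, 0, 0, 0, 0, -1],
    [-0.43, 0.63, 0, 0, 0, 0, -1],
    [-0.43, 0.63, 0, 0, 0, 0, -1]
  ]
}}

```text
t: 9.65
tool_pos: [0.6461, 0.1893, 0.3483]
tool_rot: [0.049, -3.141, 0.0]
contact_force: [0.2, 0.7, -2.8]
opening: 0.0277
grip_force: 49.7
```

Request:
{"method": "jog_arm", "body": {
  "plan": [
    [0, 0, 0, 0, 0, 0, -1],
    [0, 0, 0, 0, 0, 0, -1],
    [0, 0, 0, 0, 0, 0, -1]
  ]
}}

```text
t: 9.95
tool_pos: [0.6453, 0.1878, 0.3483]
tool_rot: [0.048, -3.141, 0.001]
contact_force: [0.2, 0.4, -2.9]
opening: 0.0274
grip_force: 49.8
```

Run:
```python
from h import *
im,d,c=shot("side","s2")
cv2.imwrite("pics/s2c.png",cv2.resize(im[40:220,230:420,::-1],None,fx=3,fy=3,interpolation=2))
# bottle body axis from side depth: fit points on dark body
v,u=np.mgrid[:400,:640]; P=depthpts(c,np.c_[u.ravel(),v.ravel()],d.ravel()).reshape(400,640,3)
m=(d>0)&(np.hypot(P[...,0]-.645,P[...,1]-.185)<.05)&(P[...,2]>.2)&(P[...,2]<.38)
for z in np.arange(.2,.38,.02):
    p=P[m&(abs(P[...,2]-z)<.01)]
    if len(p)>5: print(z.round(2),len(p),p.min(0)[:2],p.max(0)[:2])
# frame check: backrest left/right edges
```

```text
0.2 32 [0.61631563 0.16092986] [0.66495105 0.19039412]
0.22 121 [0.61454991 0.15974188] [0.66920961 0.19005629]
0.24 131 [0.61504754 0.15978704] [0.66982433 0.19293677]
0.26 128 [0.6154994  0.15985518] [0.66618638 0.19574266]
0.28 139 [0.61562038 0.15888523] [0.66834358 0.19867467]
0.3 155 [0.61505074 0.15999696] [0.66849088 0.20062836]
0.32 141 [0.62052779 0.16366893] [0.66658191 0.20110536]
0.34 74 [0.62804308 0.16934874] [0.65644625 0.19600995]
0.36 98 [0.62866168 0.15869214] [0.65704096 0.21021498]
```

View pics/s2c.png

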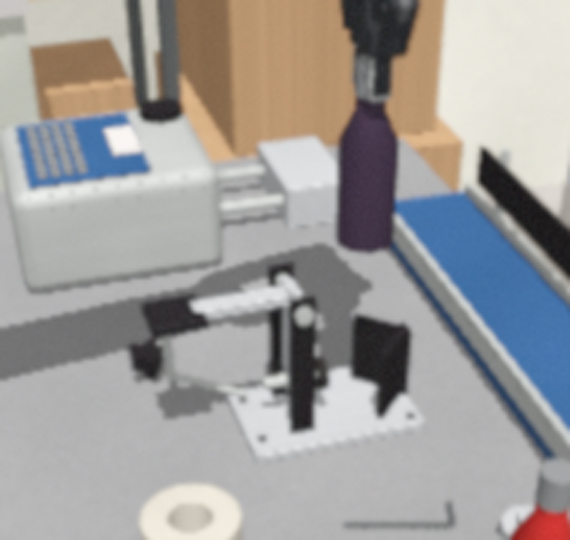

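The side view shows the bottle hanging upright above the station, with its axis at about (0.642, 0.188). I'll nudge it +1.5 mm in x and descend.

Request:
{"method": "jog_arm", "body": {
  "plan": [
    [-0.08, 0, 0.6, 0, 0, 0, -1],
    [0, 0, 0.9, 0, 0, 0, -1],
    [0, 0, 0.9, 0, 0, 0, -1],
    [0, 0, 0.9, 0, 0, 0, -1],
    [0, 0, 0.9, 0, 0, 0, -1],
    [0, 0, 0.9, 0, 0, 0, -1],
    [0, 0, 0.9, 0, 0, 0, -1],
    [0, 0, 0.9, 0, 0, 0, -1]
  ]
}}

```text
t: 10.8
tool_pos: [0.6469, 0.1883, 0.2087]
tool_rot: [0.049, -3.141, 0.0]
contact_force: [-1.4, -0.5, -3.0]
opening: 0.0276
grip_force: 49.8
```

Request:
{"method": "jog_arm", "body": {
  "plan": [
    [0, 0, 0.9, 0, 0, 0, -1],
    [0, 0, 0.9, 0, 0, 0, -1],
    [0, 0, 0.4, 0, 0, 0, -1],
    [0, 0, 0.2, 0, 0, 0, -1],
    [0, 0, 0, 0, 0, 0, -1],
    [0, 0, 0, 0, 0, 0, -1]
  ]
}}

```text
t: 11.4
tool_pos: [0.6476, 0.1884, 0.1635]
tool_rot: [-0.049, 3.139, 0.0]
contact_force: [-0.0, 0.9, -3.3]
opening: 0.0279
grip_force: 49.8
```

Request:
{"method": "jog_arm", "body": {
  "plan": [
    [0, 0, 0.15, 0, 0, 0, -1],
    [0, 0, 0.1, 0, 0, 0, -1],
    [0, 0, 0, 0, 0, 0, -1],
    [0, 0, 0, 0, 0, 0, -1]
  ]
}}

```text
t: 11.8
tool_pos: [0.6471, 0.1883, 0.1575]
tool_rot: [-0.049, 3.141, 0.0]
contact_force: [0.1, -0.3, -3.0]
opening: 0.0278
grip_force: 50.1
```

Request:
{"method": "jog_arm", "body": {
  "plan": [
    [0, 0, 0.08, 0, 0, 0, -1],
    [0, 0, 0, 0, 0, 0, -1],
    [0, 0, 0, 0, 0, 0, -1]
  ]
}}

```text
t: 12.1
tool_pos: [0.6477, 0.1884, 0.1575]
tool_rot: [-0.049, 3.139, 0.001]
contact_force: [-2.0, 0.2, 4.7]
opening: 0.0282
grip_force: 50.6
```

Request:
{"method": "jog_arm", "body": {
  "plan": [
    [0, 0, -0.04, 0, 0, 0, -1],
    [0, 0, 0, 0, 0, 0, -0.2],
    [0, 0, 0, 0, 0, 0, 0.1],
    [0, 0, 0, 0, 0, 0, 0.3],
    [0, 0, 0, 0, 0, 0, 0.5],
    [0, 0, 0, 0, 0, 0, 0.5]
  ]
}}

```text
t: 12.7
tool_pos: [0.6469, 0.1882, 0.1562]
tool_rot: [0.049, -3.141, 0.0]
contact_force: [-0.9, -0.7, -0.4]
opening: 0.064
grip_force: 0.0
```

Request:
{"method": "jog_arm", "body": {
  "plan": [
    [0, 0, 0, 0, 0, 0, 0.5],
    [0, 0, -0.3, 0, 0, 0, 0.5],
    [0, 0, -0.6, 0, 0, 0, 0.5],
    [0, 0, -0.9, 0, 0, 0, 0.5],
    [0, 0, -1, 0, 0, 0, 0.5],
    [0, 0, -1, 0, 0, 0, 0.5],
    [0, 0, -1, 0, 0, 0, 0.5],
    [0, 0, 0, 0, 0, 0, 0.5]
  ]
}}

```text
t: 13.5
tool_pos: [0.6492, 0.1887, 0.2591]
tool_rot: [-0.049, 3.132, 0.002]
contact_force: [0.3, 0.2, 0.8]
opening: 0.0645
grip_force: 0.0
```

Request:
{"method": "jog_arm", "body": {
  "plan": [
    [0.8, 0, 0, 0, 0, 0, 0],
    [0.8, 0, 0, 0, 0, 0, -1],
    [0.8, 0, 0, 0, 0, 0, -1],
    [0.8, 0, 0, 0, 0, 0, -1],
    [0.8, 0, 0, 0, 0, 0, -1],
    [0.8, 0, 0, 0, 0, 0, -1],
    [0.8, 0, 0, 0, 0, 0, -1],
    [0.8, 0, 0, 0, 0, 0, -1]
  ]
}}

```text
t: 14.3
tool_pos: [0.5182, 0.1842, 0.2523]
tool_rot: [0.049, -3.141, 0.0]
contact_force: [-0.3, 0.1, -0.0]
opening: -0.0001
grip_force: 0.0
```

Request:
{"method": "jog_arm", "body": {
  "plan": [
    [0.8, 0, 0, 0, 0, 0, -1],
    [0.8, 0, 0, 0, 0, 0, -1],
    [0.8, 0, 0, 0, 0, 0, -1],
    [0.8, -0.06, 0, 0, 0, 0, -1],
    [0.3, 0, 0, 0, 0, 0, -1],
    [0, 0, 0, 0, 0, 0, -1],
    [0, 0, 0, 0, 0, 0, -1]
  ]
}}

```text
t: 15.0
tool_pos: [0.4495, 0.1809, 0.2527]
tool_rot: [-0.049, 3.141, 0.0]
contact_force: [-0.1, 0.9, -0.1]
opening: 0.0003
grip_force: 0.0
```

```bash
cat > chk.py <<'E'
from h import *
import sys
v,u=np.mgrid[:400,:640]
for n in ("top","side"):
    im,d,c=shot(n,n+sys.argv[1]); P=depthpts(c,np.c_[u.ravel(),v.ravel()],d.ravel()).reshape(400,640,3)
    near=(d>0)&(np.hypot(P[...,0]-.647,P[...,1]-.188)<.04)
    for z0,z1,l in((.16,.2,"cap"),(.03,.1,"body")):
        p=P[near&(P[...,2]>z0)&(P[...,2]<z1)]
        if len(p): print(n,l,len(p),p.min(0).round(4),p.max(0).round(4),np.median(p[:,2]).round(4))
    p=P[near&(P[...,2]>np.nanmax(P[near][:,2])-.008)]; print(" captop",p.mean(0).round(4))
    m=(np.abs(P[...,0]-.45)<.035)&(np.abs(P[...,1]-.181)<.032)&(P[...,2]>.1)&(P[...,2]<.175)&(im.max(2)<60)
    p=P[m]
    if len(p)>20:
        A=np.c_[p[:,0]-.453,p[:,1]-.181,np.ones(len(p))];s=np.linalg.lstsq(A,p[:,2],rcond=None)[0]; print(" paddle",len(p),"slope",s[:2].round(3),"z",s[2].round(4),p.min(0).round(3),p.max(0).round(3))
print(ctrl.get_obs()["tool_pos"],ctrl.get_obs()["t"])
E
python3 chk.py 3; python3 -c "
import cv2
a=cv2.imread('pics/side3.png')[110:210,240:400];cv2.imwrite('pics/s3c.png',cv2.resize(a,None,fx=4,fy=4,interpolation=2))"
```

```text
top cap 197 [0.6308 0.1735 0.1601] [0.6588 0.2023 0.1891] 0.1855
top body 334 [0.6181 0.1485 0.0306] [0.6853 0.2267 0.0998] 0.0782
 captop [0.6453 0.1878 0.186 ]
 paddle 252 slope [-0.006  0.01 ] z 0.1599 [0.427 0.155 0.156] [0.478 0.208 0.163]
side cap 123 [0.6297 0.1737 0.1603] [0.6598 0.2052 0.189 ] 0.1795
side body 430 [0.6168 0.1488 0.0304] [0.6868 0.1998 0.1   ] 0.0691
 captop [0.6449 0.1873 0.1864]
 paddle 169 slope [-0.011  0.066] z 0.161 [0.425 0.155 0.154] [0.474 0.206 0.164]
[0.44959334 0.18082248 0.25248325] 15.1
```

View pics/s3c.png

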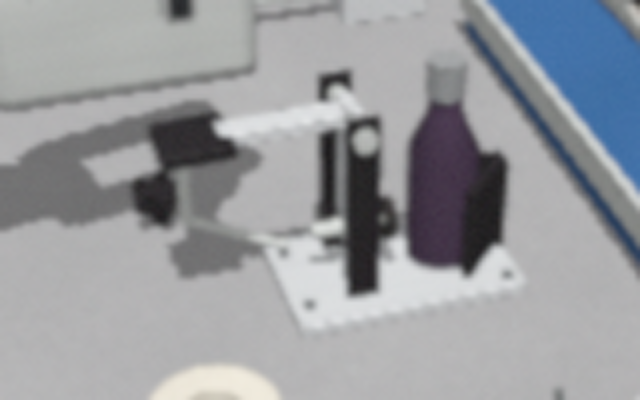

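The bottle stands upright at (0.645, 0.188), 6 mm short of the seat, released, with the lever still up. Next I'll press.

Request:
{"method": "jog_arm", "body": {
  "plan": [
    [-0.1, 0, 0.7, 0, 0, 0, -1],
    [0, 0, 0.8, 0, 0, 0, -1],
    [0, 0, 0.8, 0, 0, 0, -1],
    [0, 0, 0.8, 0, 0, 0, -1],
    [0, 0, 0.8, 0, 0, 0, -1],
    [0, 0, 0.3, 0, 0, 0, -1],
    [0, 0, 0, 0, 0, 0, -1],
    [0, 0, 0, 0, 0, 0, -1]
  ]
}}

```text
t: 15.9
tool_pos: [0.4514, 0.181, 0.1689]
tool_rot: [-0.049, 3.141, 0.0]
contact_force: [1.2, -0.2, 0.2]
opening: -0.0002
grip_force: 0.0
```

Request:
{"method": "jog_arm", "body": {
  "plan": [
    [0, 0, 0.2, 0, 0, 0, -1],
    [0, 0, 0.2, 0, 0, 0, -1],
    [0, 0, 0.2, 0, 0, 0, -1],
    [0, 0, 0.2, 0, 0, 0, -1],
    [0, 0, 0, 0, 0, 0, -1],
    [0, 0, 0, 0, 0, 0, -1]
  ]
}}

```text
t: 16.5
tool_pos: [0.4515, 0.181, 0.153]
tool_rot: [-0.049, 3.14, 0.0]
contact_force: [-0.7, 1.1, 3.7]
opening: -0.0002
grip_force: 1.8
```

Force is 3.7 N at z = 0.153, as expected. I need about 15.5 mm more, slowly.

Request:
{"method": "jog_arm", "body": {
  "plan": [
    [0, 0, 0.12, 0, 0, 0, -1],
    [0, 0, 0.12, 0, 0, 0, -1],
    [0, 0, 0.12, 0, 0, 0, -1],
    [0, 0, 0.12, 0, 0, 0, -1],
    [0, 0, 0.1, 0, 0, 0, -1],
    [0, 0, 0, 0, 0, 0, -1],
    [0, 0, 0, 0, 0, 0, -1],
    [0, 0, 0, 0, 0, 0, -1]
  ]
}}

```text
t: 17.3
tool_pos: [0.4522, 0.1811, 0.1424]
tool_rot: [-0.049, 3.139, 0.001]
contact_force: [0.1, -0.6, 8.3]
opening: -0.0
grip_force: 4.3
```

```bash
python3 chk.py 4; python3 -c "
from h import *
print(ctrl.get_obs()['contact_force'])"
```

```text
top cap 203 [0.6319 0.1726 0.1603] [0.6604 0.2023 0.1895] 0.1854
top body 350 [0.6072 0.1485 0.0301] [0.6857 0.227  0.1   ] 0.0772
 captop [0.6462 0.1874 0.1858]
 paddle 113 slope [0.151 0.048] z 0.1411 [0.428 0.155 0.134] [0.48  0.181 0.15 ]
side cap 120 [0.6312 0.1726 0.1612] [0.6597 0.2064 0.1897] 0.1816
side body 411 [0.6076 0.1488 0.0305] [0.6863 0.1991 0.0995] 0.0687
 captop [0.645  0.187  0.1866]
 paddle 149 slope [0.191 0.142] z 0.1449 [0.426 0.154 0.129] [0.476 0.201 0.174]
[0.45216978 0.18107994 0.1424167 ] 17.4
[-0.4649435   0.86310069  9.47401018]
```

Request:
{"method": "jog_arm", "body": {
  "plan": [
    [0, 0, 0.1, 0, 0, 0, -1],
    [0, 0, 0.1, 0, 0, 0, -1],
    [0, 0, 0.1, 0, 0, 0, -1],
    [0, 0, 0, 0, 0, 0, -1],
    [0, 0, 0, 0, 0, 0, -1],
    [0, 0, 0, 0, 0, 0, -1]
  ]
}}

```text
t: 18.0
tool_pos: [0.4528, 0.1811, 0.1374]
tool_rot: [-0.049, 3.137, 0.001]
contact_force: [-1.3, -0.5, 11.3]
opening: -0.0002
grip_force: 5.7
```

```bash
python3 chk.py 5; python3 -c "
import cv2
from h import *
print(ctrl.get_obs()['contact_force'])
a=cv2.imread('pics/side5.png')[110:210,240:400];cv2.imwrite('pics/s5c.png',cv2.resize(a,None,fx=4,fy=4,interpolation=2))"
```

```text
top cap 199 [0.6323 0.1729 0.16  ] [0.6609 0.2006 0.1891] 0.1853
top body 345 [0.6083 0.1485 0.0304] [0.6869 0.2273 0.0998] 0.0786
 captop [0.6469 0.1869 0.1857]
 paddle 116 slope [0.204 0.05 ] z 0.1357 [0.43  0.155 0.128] [0.48  0.181 0.149]
side cap 121 [0.6314 0.1719 0.1606] [0.663  0.2064 0.1903] 0.181
side body 416 [0.6075 0.1483 0.0302] [0.6862 0.2006 0.1   ] 0.0693
 captop [0.6458 0.1868 0.1872]
 paddle 152 slope [0.26  0.101] z 0.1401 [0.427 0.155 0.123] [0.478 0.204 0.174]
[0.45282022 0.18110942 0.13737418] 18.1
[-0.40975985 -1.27537437 10.43812684]
```

View pics/s5c.png

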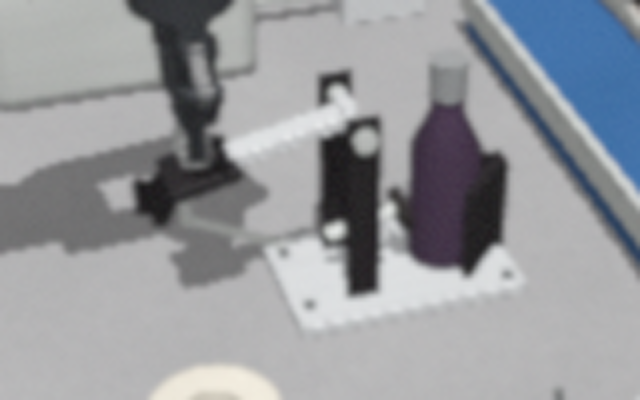

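The lever is at about 0.205 rad and the paddle is at post height. The presser is against the bottle, which is upright at the backrest. One more 1 mm nudge to centre it, then I'll hand in if it's steady.

Request:
{"method": "jog_arm", "body": {
  "plan": [
    [0, 0, 0.05, 0, 0, 0, -1],
    [0, 0, 0, 0, 0, 0, -1],
    [0, 0, 0, 0, 0, 0, -1],
    [0, 0, 0, 0, 0, 0, -1],
    [0, 0, 0, 0, 0, 0, -1],
    [0, 0, 0, 0, 0, 0, -1]
  ]
}}

```text
t: 18.7
tool_pos: [0.453, 0.1811, 0.1366]
tool_rot: [-0.049, 3.137, 0.001]
contact_force: [-1.1, -1.0, 11.2]
opening: 0.0002
grip_force: 6.1
```

```bash
python3 chk.py 6; python3 -c "
from h import *
o=ctrl.get_obs();print(o['contact_force'],o['tool_pos'])
if abs(o['tool_pos'][2]-.1365)<.002 and o['contact_force'][2]>6: print(ctrl.finish_job())"
```

```text
top cap 199 [0.6327 0.1722 0.1607] [0.661  0.2004 0.1889] 0.1853
top body 344 [0.6073 0.1486 0.0308] [0.6858 0.2261 0.0999] 0.0779
 captop [0.6468 0.1869 0.1857]
 paddle 107 slope [0.211 0.071] z 0.1353 [0.43  0.155 0.127] [0.48  0.182 0.145]
side cap 122 [0.6313 0.1721 0.1601] [0.6615 0.2026 0.19  ] 0.1807
side body 409 [0.6076 0.1484 0.03  ] [0.6867 0.2022 0.0993] 0.069
 captop [0.6458 0.1871 0.1866]
 paddle 152 slope [0.295 0.167] z 0.1404 [0.426 0.155 0.121] [0.478 0.202 0.174]
[0.45293601 0.18113019 0.13656696] 18.8
[-0.25929104 -1.44153397 12.31760259] [0.45293601 0.18113019 0.13656696]
the job is handed in; nothing more can be done
None
```

The job is handed in, with no verdict returned: the slender bottle stands upright at the backrest with the presser against it, and the paddle is held at about half travel (lever about 0.21 rad, roughly 11 N).

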